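# Load the battery box and offer up its cover

### The job

Finish loading the open grey metal battery box: lay the two loose block batteries flat in its two empty lanes, side by side and in line with the battery already fitted, terminals to the same side (the one with the cable gland), setting them down rather than dropping them. Then pick up the cover plate by its bow handle and hold it level about 2 cm above the rim of the box, the right way round so that each of its four screw holes is over its threaded hole, touching neither box nor batteries, so that I can slip the gasket in and start the screws. Finish while holding the cover there, still and without letting go, and leave the other things on the bench where they lie.

Things in the scene. Friction and masses are not known exactly. Their poses are not given: they have to be found in the camera images.
- battery_box: open grey metal box, fixed on the bench, 147 (x) by 110 mm (y), rim 32 mm high; origin under its centre on the bench, z up. Walls 3.5 mm; inner floor 8 mm above the bench. Three battery lanes side by side at x = -34, 0, +34 mm, each running along y; one battery lies in the +34 lane. A black cable gland sticks 18 mm out of the -y wall. Bosses flush with the rim bear the threaded holes
- box_thread0 (a point): mouth of a threaded hole, 5 mm wide, at rim height; in the box's frame x = -60 mm, y = 42 mm, z = 32 mm. Belongs under cover_hole0
- box_thread1 (a point): mouth of a threaded hole, 5 mm wide, at rim height; in the box's frame x = -60 mm, y = -42 mm, z = 32 mm. Belongs under cover_hole1
- box_thread2 (a point): mouth of a threaded hole, 5 mm wide, at rim height; in the box's frame x = 60 mm, y = 25 mm, z = 32 mm. Belongs under cover_hole2
- box_thread3 (a point): mouth of a threaded hole, 5 mm wide, at rim height; in the box's frame x = 60 mm, y = -25 mm, z = 32 mm. Belongs under cover_hole3
- lane_near (a point): centre of the empty lane at x = -34 mm of the box, on the inner floor (8 mm above the bench); axes as the box. Lanes are 32 mm wide between ribs 2 mm thick, 62 mm long and 6 mm high with round tops; no end stops. Beyond either end of a battery about 27 mm stay free for a finger, up to the wall
- lane_mid (a point): centre of the empty middle lane, at x = 0 in the box's frame, on the inner floor; axes as the box
- battery_fitted: the block battery that already lies in the box, in the lane at +34 mm, its terminals to the gland side (-y); same make as the loose ones
- battery_a: loose 9 V block battery, black with a green band, lying flat: 27 mm along x, 48 mm along y with its terminals (at the -y end), 17 mm high, 45 g. Origin: centre of its underside; z up. To the fingers it is a block 26 mm wide, from y = -21 to +24 mm: grip it over its length (closing along y), as the lanes leave no room for fingers beside its long sides
- battery_b: loose 9 V block battery, black with a green band, lying flat: 27 mm along x, 48 mm along y with its terminals (at the -y end), 17 mm high, 45 g. Origin: centre of its underside; z up. To the fingers it is a block 26 mm wide, from y = -21 to +24 mm: grip it over its length (closing along y), as the lanes leave no room for fingers beside its long sides
- battery_a_terminals (a point): middle of that battery's terminal end, 24 mm from its origin towards -y and 8.5 mm up
- battery_b_terminals (a point): middle of that battery's terminal end, 24 mm from its origin towards -y and 8.5 mm up
- cover: loose grey metal cover plate of the box, 147 x 110 x 4 mm, 0.17 to 0.34 kg, lying face up on the bench. Origin: centre of its underside; axes as the box's when fitted. A steel bow handle stands on its middle: grip bar along x, 12 mm wide in y, 10 mm high (its top 39 mm, its underside 29 mm above the origin), 64 mm clear between its posts. Centre of mass under the middle of the bar
- cover_hole0 (a point): screw hole through the cover, 14 mm wide, on the plate's underside; in the cover's frame x = -60 mm, y = 42 mm, z = 0
- cover_hole1 (a point): screw hole through the cover, 14 mm wide, on the plate's underside; in the cover's frame x = -60 mm, y = -42 mm, z = 0
- cover_hole2 (a point): screw hole through the cover, 14 mm wide, on the plate's underside; in the cover's frame x = 60 mm, y = 25 mm, z = 0
- cover_hole3 (a point): screw hole through the cover, 14 mm wide, on the plate's underside; in the cover's frame x = 60 mm, y = -25 mm, z = 0
- clamp_fixture: clamping fixture fixed to the bench between the two sides of the work, base 120 x 180 mm, its red lever stands up to 170 mm above the bench: carry things over or round it. Origin: centre of its underside
- screw_tray: bystander: black plastic tray with small brass screws, loose; leave it where it lies. Origin: centre of its underside
- screwdriver: bystander: screwdriver with yellow handle, loose; leave it where it lies. Origin: centre of its underside
- caliper: bystander: digital caliper, loose; leave it where it lies. Origin: centre of its underside
- multimeter: bystander: yellow hand multimeter, loose; leave it where it lies. Origin: centre of its underside
- cutters: bystander: pliers with red grips, loose; leave it where it lies. Origin: centre of its underside
- black_tape: bystander: roll of black tape, loose; leave it where it lies. Origin: centre of its underside

How it is judged:
By the outcome, as a careful person would: the job done as asked, in the order asked, and still so for the second after the job is handed in, while the arm keeps its last pose, push and grip.
It also fails if it takes over 72 s, if anything falls off the work surface, if the arm or the gripper's body presses on something with over 40 N, if the wrist force passes 120 N, or if a joint passes its speed limit or range.

### The arm

A 7-joint arm with a two-finger parallel gripper is mounted at the origin on a cart in front of the work surface, level with it; the furniture and walls round the work are solid. World frame = base frame: x ahead of the robot, y to its left, z up, the work surface at z = 0. Lengths are in m, angles in rad, forces in N, time in s.
With the tool pointing down it reaches from about 0.4 to 0.85 m from the base axis. Payload 4.5 kg.
Tool frame: the origin (TCP) lies at the very end of the fingers, on their centre line; the grasp point (between the pads) lies 19 mm behind it; z points along the fingers, y is the line along which they close (so a half turn about z gives the same grasp; the last joint's range is limited). The gripper opens to 88 mm and grips with 3 to 60 N. Pads are 18 mm wide; open, the fingers measure 123 mm over their backs; the gripper's body (75 mm by 187 mm) begins 45 mm behind the grasp point.
Start: joints at [-1.146, 0.689, -0.195, 1.565, 0.157, 0.902, -0.215], TCP at [0.238, 0.578, 0.239] pointing down, gripper open.
Joint ranges: [-3.01, 3.01], [-0.46, 2.08], [-1.47, 1.51], [0.13, 2.56], [-1, 4.14], [0.04, 2.09], [-2.66, 2.66]. Speed limits (rad/s): [2.57, 2.57, 3.14, 3.14, 3.14, 3.14, 3.14].

### API

Orientations are given as a unit quaternion [x, y, z, w].
In Python, from plant import r, optics gives the robot as it stands.
- The arm moves only by the tool servo_tool, never from a script. Its arguments are lists of equal length, an entry for each row: "translation": the shift along the tool's x, y, z in m, a list of three; "turn": the turn, a rotation vector about the tool's x, y, z in rad, a list of three. In form: {"translation": [[dx, dy, dz], ...], "turn": [[rx, ry, rz], ...]}. A call has 1 to 10 rows; each row shifts and turns the commanded pose from where the row before left it, along the tool's axes as they then stand; what a row does not reach is not made up. A row lasts 1/8 s, in which the tool goes at most 62.5 mm and 10.7 degrees, less where a joint would pass 70% of its speed; a pose out of reach is approached as far as the arm can. A call is refused whole if a number of a shift passes 0.0625 or a number of a turn 0.188, either way. A call with a gripper value outside its range is refused whole. "grip" is the opening, from 0 (shut) to 1 (fully open), set as the call begins (left out, the last holds). The fingers move at their own pace and stop on an object; "grip_force" is the grip in N (left out, the last holds). Time passes only in rows, so rows that do not move let the fingers close. It gives the time, the measured TCP pose, the force, the opening and the grip force at its end, in the units of the state.
- r.get_state(): the state, without advancing time (a new reading comes with each control period).
- optics.snapshot(name): name is "side" or "top"; returns a dict with "img" (384x512x3 uint8, red, green, blue), "z_map" (384x512 float32, m along the optical axis (not along the pixel's ray), 0 where there is no reading), "mtx" (3x3 intrinsics, pixels), "k1" (the pictures are not rectified: a ray, as slopes to the right and down, at radius r is drawn at 1 + k1 r^2 times it, then the intrinsics apply), "R" (3x3) and "t" (3): a world point X has camera coordinates R X + t. Camera axes: x right, y down, z forward; pixel columns grow to the right and rows downward; lengths in m; the calibration is good to about 2 mm. A picture is of the moment at which its call begins.
- r.finish_job(): hands the job in; it is judged then, once.
The state is a dict: "clock": time; "q": joint angles; "qd": joint speeds; "joint_torque": joint torques, N m; "tool_pos": TCP position; "eef_rot": TCP orientation; "contact_force": force on the tool from outside, world axes, zero at the start; "moment": the same for the moment, N m; "opening": opening from 0.0 (shut) to 1.0 (fully open); "finger_force": force on a finger pad.
Only numpy, scipy, OpenCV 4.12 (cv2) and the standard library are available. Lean on these libraries where they do the work, as an engineer would, in place of code of your own. Each camera call takes 0.05 s, during which the arm holds its last target. There are 200 camera calls.

## Working session

There is one attempt and no reset: what is moved stays moved. The work goes in short steps, Python scripts to look and compute and a tool call to move; the robot and the scene stay as the last step left them, time stands still between calls to the robot, and variables do not carry over. Pictures are saved under pics/ and viewed, at most 12 in all, crops included, and the job is handed in when it is done.

Besides the shell and the picture viewer there is one more tool, called after "Request:" by a JSON object that holds its "api" and its "payload". servo_tool: Moves the arm, as the interface text tells. Its arguments: {"type":"object","properties":{"translation":{"type":"array"},"turn":{"type":"array"},"grip":{"type":"number"},"grip_force":{"type":"number"}},"required":["translation","turn"]}

```bash
mkdir -p pics; ls; cat > h.py <<'E'
import numpy as np, cv2
from plant import r, optics
def snap(n):
    return optics.snapshot(n)
def ray(s,uv):
    m=s["mtx"];x=(uv[0]-m[0,2])/m[0,0];y=(uv[1]-m[1,2])/m[1,1]
    rd=np.hypot(x,y);q=rd
    for _ in range(30): q=rd/(1+s["k1"]*q*q)
    k=q/rd if rd>0 else 1
    R=np.array(s["R"]);return -R.T@np.array(s["t"]), R.T@np.array([x*k,y*k,1.])
def onz(s,uv,z):
    o,d=ray(s,uv);return o+d*(z-o[2])/d[2]
def proj(s,X):
    c=np.array(s["R"])@np.array(X)+np.array(s["t"]);x,y=c[:2]/c[2];f=1+s["k1"]*(x*x+y*y)
    m=s["mtx"];return np.array([m[0,0]*x*f+m[0,2],m[1,1]*y*f+m[1,2]])
def depthpt(s,uv):
    o,d=ray(s,uv);return o+d*s["z_map"][int(round(uv[1])),int(round(uv[0]))]
def save(s,f,crop=None,k=1):
    im=s["img"][...,::-1]
    if crop: im=im[crop[1]:crop[3],crop[0]:crop[2]]
    cv2.imwrite(f,cv2.resize(im,None,fx=k,fy=k,interpolation=cv2.INTER_CUBIC))
E
python3 - <<'E'
from h import *
import pickle
for n in("top","side"):
    s=snap(n);save(s,f"pics/{n}0.png",None,1.5);pickle.dump(s,open(n+"0.pkl","wb"))
    print(n,s["k1"],s["mtx"],-np.array(s["R"]).T@s["t"],s["R"])
print(r.get_state())
E
```

```text
pics
top 0.03630872918385438 [[427.67766231   0.         255.41674572]
 [  0.         427.67766231 191.07847457]
 [  0.           0.           1.        ]] [ 0.24739236 -0.02577642  1.3837048 ] [[ 9.37605990e-02 -9.95594587e-01 -6.07673526e-04]
 [-9.75185831e-01 -9.17156088e-02 -2.01496505e-01]
 [ 2.00553097e-01  1.94850276e-02 -9.79489045e-01]]
side -0.08244726411433927 [[424.20619758   0.         249.08659652]
 [  0.         424.20619758 191.86929452]
 [  0.           0.           1.        ]] [0.54477207 1.03670681 0.97255459] [[-9.99623781e-01  2.74274834e-02 -1.72397246e-04]
 [ 1.82561262e-02  6.60646763e-01 -7.50474896e-01]
 [-2.04697440e-02 -7.50195700e-01 -6.60898934e-01]]
{'clock': 0.1, 'q': array([-1.1462208 ,  0.6899262 , -0.19452412,  1.5662242 ,  0.15728361,
        0.90251333, -0.21510666]), 'qd': array([-0.0010285 , -0.00245322,  0.00063801, -0.00240328, -0.00049565,
        0.00094393,  0.00015442]), 'joint_torque': array([-3.32246724e-03, -5.28496671e+01, -1.27166290e+00, -1.53836381e+01,
       -5.25971653e-02,  2.02323143e-03,  3.15763202e-05]), 'tool_pos': array([0.23788419, 0.57734277, 0.23797828]), 'eef_rot': array([ 1.94117114e-01,  9.80978001e-01, -8.33532843e-04, -1.10867217e-04]), 'contact_force': array([ 0.34598203, -0.31616906,  0.66230406]), 'moment': array([ 0.00678117, -0.03019299, -0.04765769]), 'finger_force': 0.0, 'opening': 0.9992243772934196}
```

View pics/top0.png

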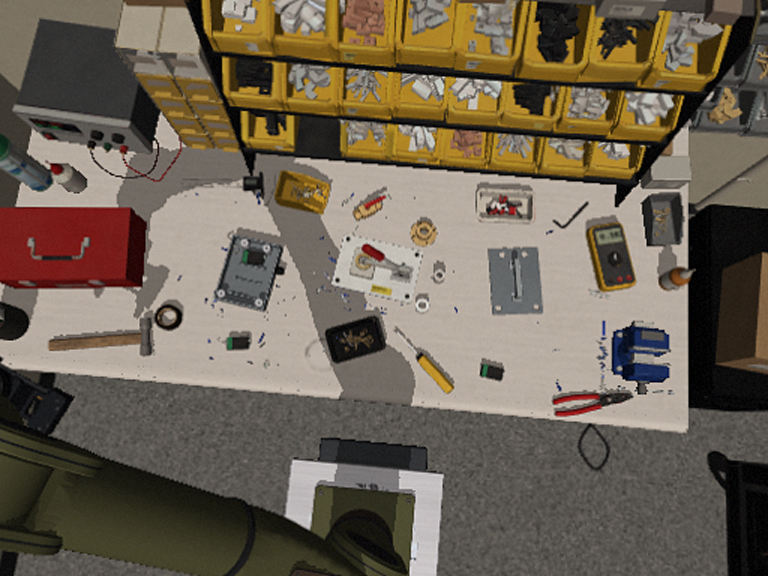

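View pics/side0.png

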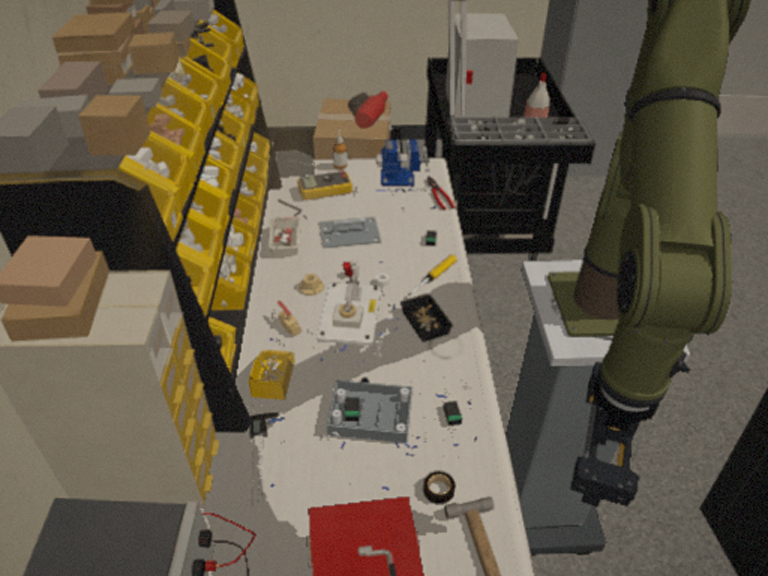

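The top view shows the box at about (250,270) px of the 1.5x picture, with the gland on its right at (280,270). The loose batteries are at (238,342) and (491,370), and the cover is at (516,280). The clamp lies between the box and the cover. I'll zoom in on these.

```bash
python3 - <<'E'
from h import *
import pickle
t=pickle.load(open("top0.pkl","rb"));s=pickle.load(open("side0.pkl","rb"))
def c(s,x,y,w,h,k): return cv2.resize(s["img"][y:y+h,x:x+w,::-1],(w*k,h*k),interpolation=cv2.INTER_CUBIC)
a=np.hstack([c(t,138,148,60,60,6),c(t,318,155,60,60,6)])
b=np.hstack([c(t,140,213,40,30,6),c(t,308,230,40,30,6),c(s,280,260,40,30,6)])
cv2.imwrite("pics/z.png",np.vstack([a,b]))
E
```

```text
(no output)
```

View pics/z.png

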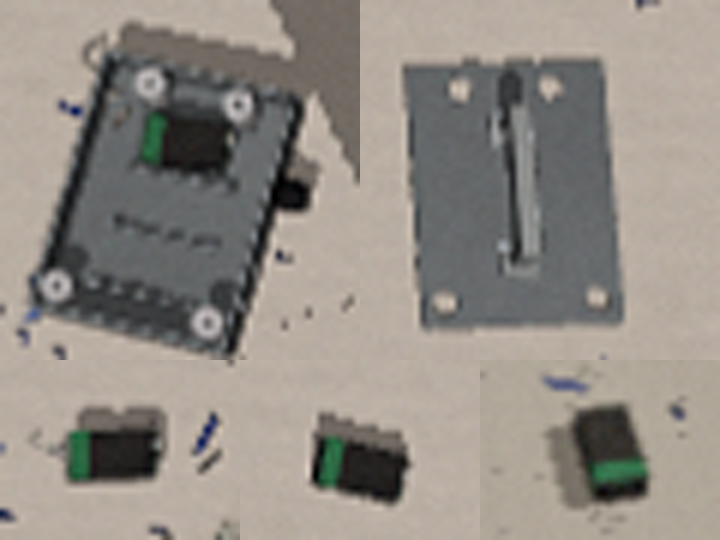

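The crops show the box threads at crop pixels (150,83), (238,104), (57,286) and (207,322). Its narrow pair is at the top, towards world +x. The cover's holes are at (460,88), (550,88), (445,301) and (597,297), also with the narrow pair up. Both loose batteries have the green end to the left (+y) and the terminals to the right, the same as the fitted one.

```bash
cat > m.py <<'E'
from h import *
def blob(s,uv,z,rad=4,sgn=1,ref=None):
    g=cv2.cvtColor(s["img"],cv2.COLOR_RGB2GRAY).astype(float)*sgn
    u,v=np.round(uv).astype(int);yy,xx=np.mgrid[v-rad:v+rad+1,u-rad:u+rad+1]
    w=g[v-rad:v+rad+1,u-rad:u+rad+1];lo=np.percentile(w,50);w=np.clip(w-lo-15,0,None)*(np.hypot(xx-u,yy-v)<=rad+.3)
    c=np.array([(w*xx).sum(),(w*yy).sum()])/max(w.sum(),1e-9);return onz(s,c,z),c
def rigid(P,Q): # Q=R P + t in plane
    P=np.array(P);Q=np.array(Q)[:,:2];pc=P.mean(0);qc=Q.mean(0)
    H=(P-pc).T@(Q-qc);a=np.arctan2(H[0,1]-H[1,0],H[0,0]+H[1,1])
    R=np.array([[np.cos(a),-np.sin(a)],[np.sin(a),np.cos(a)]]);t=qc-R@pc
    return t,a,np.abs(Q-(P@R.T+t)).max()
H=np.array([[-.06,.042],[-.06,-.042],[.06,.025],[.06,-.025]])
def holes(s,t,a,z):
    R=np.array([[np.cos(a),-np.sin(a)],[np.sin(a),np.cos(a)]])
    for _ in range(3):
        Q=[blob(s,proj(s,[*(R@h+t),z]),z)[0] for h in H]; t,a,e=rigid(H,Q)
        R=np.array([[np.cos(a),-np.sin(a)],[np.sin(a),np.cos(a)]])
    return t,a,e
def pts(s,c,rad,z0,z1):
    u,v=proj(s,[*c,.01]);n=int(rad*450)
    out=[];m=s["z_map"]
    for j in range(int(v)-n,int(v)+n+1):
        for i in range(int(u)-n,int(u)+n+1):
            if 0<=j<384 and 0<=i<512 and m[j,i]>0:
                p=depthpt(s,(i,j))
                if z0<p[2]<z1 and np.hypot(*(p[:2]-c))<rad: out.append([*p,*s["img"][j,i]])
    return np.array(out)
def batt(s,c,z=.017):
    p=pts(s,c,.04,z-.006,z+.006)
    dark=p[:,3:].max(1)<90; g=(p[:,4]>p[:,3]*1.4+10)
    q=p[dark|g]; (cx,cy),(w,h),_=cv2.minAreaRect(q[:,:2].astype(np.float32)*1000)
    gc=p[g,:2].mean(0);d,V=np.linalg.eigh(np.cov(q[:,:2].T));ax=V[:,1]
    if ax@(gc-q[:,:2].mean(0))<0: ax=-ax
    return np.array([cx,cy])/1e3,q[:,:2].mean(0),gc,np.degrees(np.arctan2(-ax[0],ax[1])),(w,h),len(q),np.median(q[:,2])
E
python3 - <<'E'
from m import *
import pickle
t=pickle.load(open("top0.pkl","rb"));s=pickle.load(open("side0.pkl","rb"))
th=[(147.5,195.7),(172.5,201.7),(163,161.8),(177.7,165.3)]
ch=[(332.2,205),(357.5,204.3),(334.7,169.7),(349.7,169.7)]
for nm,P,z in(("box",th,.032),("cov",ch,.003)):
    t0,a0,e=rigid(H,[onz(t,p,z) for p in P]); print(nm,t0,np.degrees(a0),e)
    for c in(t,s):
        q=holes(c,t0,a0,z);print(q[0],np.degrees(q[1]),q[2])
np.set_printoptions(precision=4,suppress=True)
for uv in((159,228),(327,246)):
    c0=onz(t,uv,.017)[:2]
    for c in(t,s): print(batt(c,c0))
for n,uv in(("fit",(168,171)),):
    c0=onz(t,uv,.025)[:2]
    for c in(t,s): print("fit",batt(c,c0,.025))
c0=np.array(onz(t,(344,187),.039)[:2])
for c in(t,s):
    p=pts(c,c0,.05,.030,.046);print("handle",p[:,:3].mean(0),p[:,:3].min(0),p[:,:3].max(0),len(p))
E
```

```text
box [0.53006998 0.29498949] -8.327473813904051 0.000420751149368348
[0.53119234 0.29694539] -8.385708367901723 0.0005434494300553538
[0.53132354 0.29689583] -7.687829890100422 0.0019595307596956824
cov [ 0.57086271 -0.28617075] 7.072835585453781 0.001826513338403446
[ 0.57229598 -0.28559569] 8.162417126264133 0.0022078099529380113
[ 0.56789076 -0.28808322] 10.825015804815207 0.014337549586294684
(array([0.3764, 0.2994]), array([0.3764, 0.2991]), array([0.3749, 0.3163]), np.float64(5.848594739522305), (23.398775100708008, 43.88069534301758), 106, np.float64(0.01578492394651354))
(array([0.3788, 0.3042]), array([0.3789, 0.3066]), array([0.3778, 0.3193]), np.float64(8.332200963616271), (25.22418212890625, 46.33002471923828), 126, np.float64(0.017779955482863985))
(array([ 0.3656, -0.2441]), array([ 0.3655, -0.2438]), array([ 0.368 , -0.2281]), np.float64(-6.4570916817459745), (44.95071792602539, 24.759252548217773), 112, np.float64(0.016502253026605018))
(array([ 0.3674, -0.2395]), array([ 0.3684, -0.2371]), array([ 0.3694, -0.2284]), np.float64(-9.081286501892258), (43.769962310791016, 20.467636108398438), 43, np.float64(0.017876590044375584))
fit (array([0.574 , 0.2856]), array([0.5661, 0.2905]), array([0.565 , 0.3084]), np.float64(6.761471594985241), (50.57756042480469, 56.625244140625), 122, np.float64(0.023983058438288185))
fit (array([0.5754, 0.2956]), array([0.5655, 0.297 ]), array([0.567 , 0.3097]), np.float64(-0.42716922873016117), (46.22709655761719, 45.1743278503418), 130, np.float64(0.025686448207973833))
handle [ 0.5691 -0.284   0.0375] [ 0.5281 -0.2936  0.0316] [ 0.61   -0.2736  0.0458] 103
handle [ 0.57   -0.2815  0.0387] [ 0.528  -0.2953  0.0311] [ 0.6116 -0.2682  0.0452] 78
```

```bash
cat > go.py <<'E'
import sys
from h import *
from scipy.spatial.transform import Rotation as Ro
def go(x,y,z,yaw,p=None,q=None):
    s=r.get_state();p=s["tool_pos"];R=Ro.from_quat(s["eef_rot"])
    a=np.radians(yaw);ty=np.array([-np.sin(a),np.cos(a),0]);tz=np.array([0,0,-1.]);tx=np.cross(ty,tz)
    T=Ro.from_matrix(np.c_[tx,ty,tz]); 
    print("t",round(s["clock"],2),"p",p.round(4),"turn",(R.inv()*T).as_rotvec().round(4),"then shift",T.inv().apply(np.array([x,y,z])-p).round(4),"F",s["contact_force"].round(1),"open",round(s["opening"]*88,1),"ff",s["finger_force"])
if __name__=="__main__": go(*map(float,sys.argv[1:]))
E
python3 go.py .378 .303 .12 6.5
```

```text
t 0.1 p [0.2379 0.5773 0.238 ] turn [-1.700e-03 -3.000e-04 -5.042e-01] then shift [-0.1082 -0.2884  0.118 ] F [ 0.3 -0.3  0.7] open 87.9 ff 0.0
```

Request:
{"api": "servo_tool", "payload": {"translation": [[0,0,0],[0,0,0],[0,0,0],[-0.018,-0.048,0.0197],[-0.018,-0.048,0.0197],[-0.018,-0.048,0.0197],[-0.018,-0.048,0.0197],[-0.018,-0.048,0.0197],[-0.018,-0.048,0.0197],[0,0,0]], "turn": [[-0.0006,0,-0.168],[-0.0006,0,-0.168],[-0.0005,0,-0.168],[0,0,0],[0,0,0],[0,0,0],[0,0,0],[0,0,0],[0,0,0],[0,0,0]], "grip": 0.75}}

```text
clock: 1.35
tool_pos: [0.3792, 0.2982, 0.1186]
eef_rot: [-0.053, 0.999, -0.003, -0.001]
contact_force: [-0.9, 0.6, -0.1]
opening: 0.747
finger_force: 0.0
```

```bash
python3 go.py .378 .303 .004 6.5
python3 - <<'E'
from m import *
import pickle
s=snap("side");pickle.dump(s,open("side1.pkl","wb"));save(s,"pics/s1.png",(230,180,360,320),4)
t=snap("top");pickle.dump(t,open("top1.pkl","wb"))
def edges():pass
for c0 in((.3666,-.2435),): print(batt(t,np.array(c0)),batt(s,np.array(c0)))
# cover plate: grey pts
for c in(t,s):
    p=pts(c,np.array([.571,-.285]),.11,-.006,.012);q=p[(p[:,3:].max(1)<150)&(p[:,3:].min(1)>60)]
    print(len(p),len(q),cv2.minAreaRect(q[:,:2].astype(np.float32)*1000))
E
```

```text
t 1.35 p [0.3792 0.2982 0.1186] turn [-0.0049 -0.0023 -0.0078] then shift [0.0006 0.0049 0.1146] F [-0.9  0.6 -0.1] open 65.8 ff 0.0
(array([ 0.36548044, -0.24366859]), array([ 0.36548582, -0.24363321]), array([ 0.36858619, -0.22834508]), np.float64(-8.537675655889384), (44.929954528808594, 25.1804256439209), 111, np.float64(0.01597058670250462)) (array([ 0.36738892, -0.24134695]), array([ 0.3679776 , -0.23757817]), array([ 0.36884193, -0.22492043]), np.float64(-10.255618794905029), (48.42192840576172, 20.378158569335938), 45, np.float64(0.01764092932051553))
3188 1298 ((562.6359252929688, -285.5449523925781), (169.9042510986328, 113.3401107788086), 6.571921348571777)
1407 587 ((573.3031005859375, -281.89617919921875), (149.46141052246094, 117.04884338378906), 6.983953952789307)
```

Request:
{"api": "servo_tool", "payload": {"translation": [[0.0006,0.0049,0.02],[0,0,0.03],[0,0,0.03],[0,0,0],[0,0,0]], "turn": [[-0.005,-0.002,-0.008],[0,0,0],[0,0,0],[0,0,0],[0,0,0]]}}

```text
clock: 2.08
tool_pos: [0.3767, 0.3108, 0.041]
eef_rot: [-0.061, 0.998, 0.004, 0.001]
contact_force: [0.1, 0.1, 0.4]
opening: 0.75
finger_force: 0.0
```

```bash
python3 go.py .378 .303 .004 6.5
python3 - <<'E'
from m import *
s=snap("side");save(s,"pics/s2.png",(265,245,345,305),8)
E
```

```text
t 2.08 p [0.3767 0.3108 0.041 ] turn [0.0082 0.0033 0.0093] then shift [-0.0004 -0.0079  0.037 ] F [0.1 0.1 0.4] open 66.0 ff 0.0
```

View pics/s2.png

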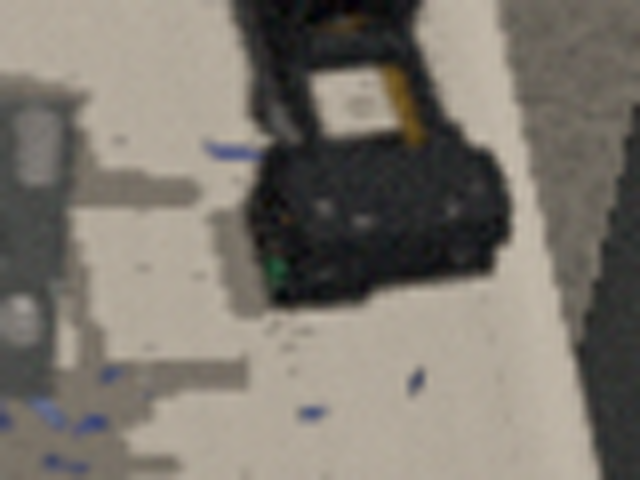

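Request:
{"api": "servo_tool", "payload": {"translation": [[0,-0.005,0],[0,0,0],[0,0,0],[0,0,0]], "turn": [[0.004,0.002,0.008],[0,0,0],[0,0,0],[0,0,0]]}}

```text
clock: 2.62
tool_pos: [0.3776, 0.3045, 0.0402]
eef_rot: [-0.057, 0.998, 0.001, 0.0]
contact_force: [0.8, -0.8, -0.1]
opening: 0.75
finger_force: 0.0
```

```bash
python3 go.py .378 .303 .004 6.5
```

```text
t 2.62 p [0.3776 0.3045 0.0402] turn [ 0.003   0.0006 -0.0003] then shift [-0.0003 -0.0016  0.0362] F [ 0.8 -0.8 -0.1] open 66.0 ff 0.0
```

Request:
{"api": "servo_tool", "payload": {"translation": [[0,-0.001,0.018],[0,0,0.012],[0,0,0.006],[0,0,0],[0,0,0]], "turn": [[0,0,0],[0,0,0],[0,0,0],[0,0,0],[0,0,0]]}}

```text
clock: 3.25
tool_pos: [0.3777, 0.3036, 0.0043]
eef_rot: [-0.057, 0.998, 0.001, 0.0]
contact_force: [0.1, -1.0, 0.1]
opening: 0.748
finger_force: 0.0
```

Request:
{"api": "servo_tool", "payload": {"translation": [[0,0,0],[0,0,0],[0,0,0],[0,0,0],[0,0,0],[0,0,0]], "turn": [[0,0,0],[0,0,0],[0,0,0],[0,0,0],[0,0,0],[0,0,0]], "grip": 0.42, "grip_force": 20}}

```text
clock: 4.0
tool_pos: [0.3777, 0.3036, 0.0043]
eef_rot: [-0.057, 0.998, 0.001, 0.0]
contact_force: [-0.0, 0.1, 4.9]
opening: 0.511
finger_force: 20.0
```

```bash
python3 go.py .5314 .2984 .08 -8.2
```

```text
t 4.0 p [0.3777 0.3036 0.0043] turn [0.0028 0.0004 0.2563] then shift [-0.1528  0.0168 -0.0757] F [-0.   0.1  4.9] open 45.0 ff 19.99773681163788
```

Request:
{"api": "servo_tool", "payload": {"translation": [[0,0,-0.026],[0,0,-0.05],[0,0,0],[-0.03,0.0033,0],[-0.04,0.0044,0],[-0.04,0.0044,0],[-0.03,0.0033,0],[-0.0128,0.0014,0],[0,0,0],[0,0,0]], "turn": [[0.003,0,0],[0,0,0.128],[0,0,0.128],[0,0,0],[0,0,0],[0,0,0],[0,0,0],[0,0,0],[0,0,0],[0,0,0]]}}

```text
clock: 5.25
tool_pos: [0.5292, 0.2988, 0.0799]
eef_rot: [0.07, 0.998, -0.0, -0.001]
contact_force: [1.2, -0.9, -1.1]
opening: 0.513
finger_force: 20.0
```

```bash
python3 go.py .5314 .2984 .0126 -8.2
python3 - <<'E'
from m import *
s=snap("side");t=snap("top")
a=cv2.resize(s["img"][235:305,210:290,::-1],None,fx=5,fy=5,interpolation=cv2.INTER_CUBIC)
b=cv2.resize(t["img"][145:215,130:210,::-1],None,fx=5,fy=5,interpolation=cv2.INTER_CUBIC)
cv2.imwrite("pics/p1.png",np.hstack([a,b]))
E
```

```text
t 5.25 p [0.5292 0.2988 0.0799] turn [-0.0009 -0.0015  0.0022] then shift [-0.0022 -0.0001  0.0673] F [ 1.2 -0.9 -1.1] open 45.2 ff 19.99358832836151
```

View pics/p1.png

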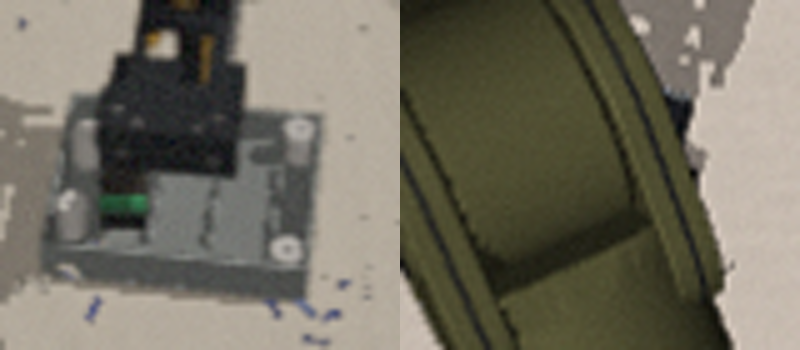

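The side view shows the gripper over the middle lane, with the fitted battery's green band at (125,205). The held battery is hidden. I'll lower it in stages.

Request:
{"api": "servo_tool", "payload": {"translation": [[-0.001,0,0.02],[0,0,0.012],[0,0,0],[0,0,0]], "turn": [[0,0,0.002],[0,0,0],[0,0,0],[0,0,0]]}}

```text
clock: 5.85
tool_pos: [0.5322, 0.2983, 0.048]
eef_rot: [0.072, 0.997, -0.0, 0.0]
contact_force: [-0.8, 0.1, -0.6]
opening: 0.512
finger_force: 20.0
```

```bash
python3 go.py .5314 .2984 .0126 -8.2
python3 - <<'E'
from m import *
s=snap("side")
print(holes(s,np.array([.5312,.2969]),-.143,.032))
E
```

```text
t 5.85 p [0.5322 0.2983 0.048 ] turn [-0.0002  0.0003 -0.0016] then shift [ 0.0008 -0.      0.0354] F [-0.8  0.1 -0.6] open 45.1 ff 19.99349534511566
(array([0.5326464 , 0.29799248]), np.float64(-0.12144171434142399), np.float64(0.002919429626574044))
```

Request:
{"api": "servo_tool", "payload": {"translation": [[0.0005,0,0.012],[0,0,0.012],[0,0,0.007],[0,0,0.003],[0,0,0],[0,0,0]], "turn": [[0,0,0],[0,0,0],[0,0,0],[0,0,0],[0,0,0],[0,0,0]]}}

```text
clock: 6.65
tool_pos: [0.532, 0.2984, 0.0144]
eef_rot: [0.072, 0.997, 0.0, 0.0]
contact_force: [-1.0, -0.5, -0.9]
opening: 0.514
finger_force: 20.0
```

```bash
python3 go.py .5314 .2984 .0126 -8.2
```

```text
t 6.65 p [0.532  0.2984 0.0144] turn [ 0.0002  0.0009 -0.0018] then shift [ 0.0006 -0.0001  0.0018] F [-1.  -0.5 -0.9] open 45.3 ff 19.993515014648438
```

Request:
{"api": "servo_tool", "payload": {"translation": [[0.0004,0,0.0015],[0,0,0.001],[0,0,0],[0,0,0]], "turn": [[0,0,0],[0,0,0],[0,0,0],[0,0,0]]}}

```text
clock: 7.15
tool_pos: [0.5315, 0.2984, 0.0124]
eef_rot: [0.072, 0.997, -0.0, 0.0]
contact_force: [-0.7, -0.2, 6.1]
opening: 0.513
finger_force: 20.0
```

Request:
{"api": "servo_tool", "payload": {"translation": [[0,0,0],[0,0,0],[0,0,0],[0,0,-0.01],[0,0,-0.03],[0,0,-0.06],[0,0,-0.06],[0,0,-0.05],[0,0,-0.01]], "turn": [[0,0,0],[0,0,0],[0,0,0],[0,0,0],[0,0,0],[0,0,0],[0,0,0],[0,0,0],[0,0,0]], "grip": 0.64}}

```text
clock: 8.28
tool_pos: [0.5328, 0.2997, 0.2362]
eef_rot: [0.072, 0.997, 0.002, 0.003]
contact_force: [-0.1, 0.1, -1.6]
opening: 0.642
finger_force: 0.0
```

```bash
python3 go.py .3664 -.242 .24 -7.5
```

```text
t 8.28 p [0.5328 0.2997 0.2362] turn [ 0.005   0.0062 -0.0141] then shift [ 0.0942 -0.5588 -0.0038] F [-0.1  0.1 -1.6] open 56.5 ff 0.0
```

Request:
{"api": "servo_tool", "payload": {"translation": [[0.004,-0.025,0],[0.008,-0.048,0],[0.008,-0.048,0],[0.008,-0.048,0],[0.008,-0.048,0],[0.008,-0.048,0],[0.008,-0.048,0],[0.008,-0.048,0],[0.008,-0.048,0],[0.008,-0.048,0]], "turn": [[0,0,-0.012],[0,0,0],[0,0,0],[0,0,0],[0,0,0],[0,0,0],[0,0,0],[0,0,0],[0,0,0],[0,0,0]], "grip": 0.75}}

```text
clock: 9.52
tool_pos: [0.3939, -0.1458, 0.2313]
eef_rot: [0.066, 0.998, -0.0, -0.0]
contact_force: [-0.4, 0.3, 0.3]
opening: 0.754
finger_force: 0.0
```

Request:
{"api": "servo_tool", "payload": {"translation": [[0.008,-0.044,0],[0.006,-0.035,0],[0.004,-0.02,0.05],[0,0,0.05],[0,0,0.05],[0,0,0],[0,0,0],[0,0,0]], "turn": [[0,0,0],[0,0,0],[0,0,0],[0,0,0],[0,0,0],[0,0,0],[0,0,0],[0,0,0]]}}

```text
clock: 10.52
tool_pos: [0.3652, -0.2407, 0.0836]
eef_rot: [0.067, 0.998, -0.001, 0.002]
contact_force: [0.4, 0.7, -0.2]
opening: 0.755
finger_force: 0.0
```

```bash
python3 go.py .3667 -.242 .004 -7.5
python3 - <<'E'
from m import *
np.set_printoptions(precision=4,suppress=True)
import pickle
s=snap("side");t=snap("top");pickle.dump(t,open("top2.pkl","wb"));pickle.dump(s,open("side2.pkl","wb"))
for c in(t,s): print(holes(c,np.array([.5312,.2969]),-.143,.032))
a=cv2.resize(s["img"][235:305,210:290,::-1],None,fx=5,fy=5,interpolation=cv2.INTER_CUBIC)
b=cv2.resize(t["img"][145:215,130:210,::-1],None,fx=5,fy=5,interpolation=cv2.INTER_CUBIC)
cv2.imwrite("pics/p2.png",np.hstack([a,b]))
E
```

```text
t 10.53 p [ 0.3652 -0.2407  0.0836] turn [-0.001   0.004  -0.0023] then shift [-0.0017 -0.0011  0.0796] F [ 0.4  0.7 -0.2] open 66.4 ff 0.0
(array([0.5311, 0.297 ]), np.float64(-0.14603615867259212), np.float64(0.0004963219316859169))
(array([0.5313, 0.2968]), np.float64(-0.13561767493037513), np.float64(0.001958534869894446))
```

View pics/p2.png

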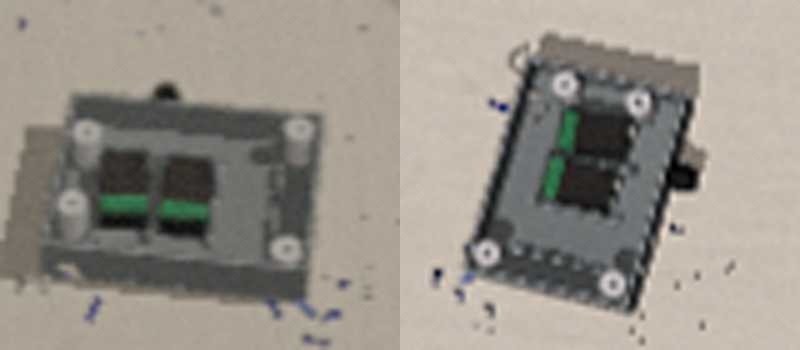

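The first battery lies flat in the middle lane, parallel to the fitted one. Its green band is at (183,210) beside (123,205) in the side view, and both terminal ends face the gland. Next is battery B.

Request:
{"api": "servo_tool", "payload": {"translation": [[-0.001,0,0.02],[0,0,0.02],[0,0,0],[0,0,0]], "turn": [[0,0.002,0],[0,0,0],[0,0,0],[0,0,0]]}}

```text
clock: 11.12
tool_pos: [0.3665, -0.241, 0.0433]
eef_rot: [0.067, 0.998, 0.0, -0.0]
contact_force: [-0.1, 0.1, -0.2]
opening: 0.748
finger_force: 0.0
```

```bash
python3 go.py .3667 -.242 .004 -7.5
```

```text
t 11.12 p [ 0.3665 -0.241   0.0433] turn [ 0.0005 -0.0008 -0.0022] then shift [-0.0004 -0.001   0.0393] F [-0.1  0.1 -0.2] open 65.9 ff 0.0
```

Request:
{"api": "servo_tool", "payload": {"translation": [[0,-0.001,0.019],[0,0,0.012],[0,0,0.008],[0,0,0],[0,0,0]], "turn": [[0,0,0],[0,0,0],[0,0,0],[0,0,0],[0,0,0]]}}

```text
clock: 11.75
tool_pos: [0.3669, -0.2435, 0.0228]
eef_rot: [0.067, 0.998, -0.0, -0.004]
contact_force: [-0.4, 0.4, -0.0]
opening: 0.749
finger_force: 0.0
```

Request:
{"api": "servo_tool", "payload": {"translation": [[0,0,0],[0,0,0],[0,0,0],[0,0,0],[0,0,0]], "turn": [[0,0,0],[0,0,0],[0,0,0],[0,0,0],[0,0,0]], "grip": 0.42, "grip_force": 20}}

```text
clock: 12.38
tool_pos: [0.3666, -0.2432, 0.0221]
eef_rot: [0.066, 0.998, -0.0, -0.004]
contact_force: [-0.3, 0.5, -0.0]
opening: 0.423
finger_force: 0.0
```

```bash
python3 go.py .4977 .3032 .24 -8.2
```

```text
t 12.38 p [ 0.3666 -0.2432  0.0221] turn [-0.0009 -0.0084  0.0105] then shift [-0.0518  0.5596 -0.2179] F [-0.3  0.5 -0. ] open 37.3 ff 0.0
```

```bash
python3 -c "
from h import *
print(r.get_state()['q'].round(3))"
```

```text
[ 0.51   0.908 -0.05   2.245  1.639  0.043  0.278]
```

Joint 6 is at its lower limit (wrist near-singular), so the tool stopped 22 mm up. The fingers closed above the battery without touching it. I'll reopen and nudge further down to see whether the wrist carries on through its flip.

Request:
{"api": "servo_tool", "payload": {"translation": [[0,0,0],[0,0,0.004],[0,0,0.004],[0,0,0],[0,0,0]], "turn": [[0,0,0],[0,0,0],[0,0,0],[0,0,0],[0,0,0]], "grip": 0.75}}

```text
clock: 13.0
tool_pos: [0.3665, -0.2433, 0.0142]
eef_rot: [0.066, 0.998, -0.0, -0.004]
contact_force: [-0.1, -0.0, -0.6]
opening: 0.748
finger_force: 0.0
```

```bash
python3 go.py .3667 -.242 .004 -7.5;  python3 -c "
from h import *
print(r.get_state()['q'].round(3))"
```

```text
t 13.0 p [ 0.3665 -0.2433  0.0142] turn [-0.0008 -0.0083 -0.0018] then shift [0.     0.0013 0.0102] F [-0.1 -0.  -0.6] open 65.8 ff 0.0
[ 0.57   0.925 -0.148  2.242  1.675  0.122  0.242]
```

Request:
{"api": "servo_tool", "payload": {"translation": [[0,0.001,0.004],[0,0,0.004],[0,0,0.002],[0,0,0],[0,0,0]], "turn": [[0,-0.008,-0.002],[0,0,0],[0,0,0],[0,0,0],[0,0,0]]}}

```text
clock: 13.62
tool_pos: [0.3667, -0.2422, 0.0042]
eef_rot: [0.065, 0.998, -0.0, -0.0]
contact_force: [1.6, 0.3, -0.3]
opening: 0.748
finger_force: 0.0
```

```bash
python3 go.py .3667 -.242 .004 -7.5;  python3 -c "
from h import *
print(r.get_state()['q'].round(3))"
```

```text
t 13.62 p [ 0.3667 -0.2422  0.0042] turn [-0.001  -0.0004  0.0005] then shift [0.     0.0002 0.0002] F [ 1.6  0.3 -0.3] open 65.9 ff 0.0
[ 0.638  0.954 -0.258  2.245  1.764  0.215  0.158]
```

The tool is now level at 4.2 mm, so I'll grip and lift.

Request:
{"api": "servo_tool", "payload": {"translation": [[0,0,0],[0,0,0],[0,0,0],[0,0,0],[0,0,0]], "turn": [[0,0,0],[0,0,0],[0,0,0],[0,0,0],[0,0,0]], "grip": 0.42, "grip_force": 20}}

```text
clock: 14.25
tool_pos: [0.3667, -0.2423, 0.0042]
eef_rot: [0.065, 0.998, -0.0, -0.0]
contact_force: [0.5, -0.5, 0.4]
opening: 0.516
finger_force: 20.0
```

Request:
{"api": "servo_tool", "payload": {"translation": [[0,0,-0.02],[0,0,-0.04],[0,0,-0.05],[0,0,-0.05],[0,0,-0.05],[0,0,-0.025],[0,0,0]], "turn": [[0,0,0],[0,0,0],[0,0,0],[0,0,0],[0,0,0],[0,0,0],[0,0,0]]}}

```text
clock: 15.12
tool_pos: [0.3705, -0.2468, 0.2071]
eef_rot: [0.068, 0.998, -0.01, 0.009]
contact_force: [-0.7, -0.4, -0.9]
opening: 0.518
finger_force: 20.0
```

```bash
python3 go.py .4977 .3032 .24 -8.2;  python3 -c "
from h import *
print(r.get_state()['q'].round(3))"
```

```text
t 15.12 p [ 0.3705 -0.2468  0.2071] turn [-0.0195  0.0185  0.0065] then shift [-0.0475  0.5625 -0.0329] F [-0.7 -0.4 -0.9] open 45.6 ff 19.999668896198273
[ 0.931  0.582 -0.704  2.129  0.672  0.637  1.187]
```

Request:
{"api": "servo_tool", "payload": {"translation": [[0,0,-0.02],[0,0,-0.01],[0,0,0],[0,0,0]], "turn": [[0,0,0],[0,0,0],[0,0,0],[0,0,0]]}}

```text
clock: 15.62
tool_pos: [0.369, -0.2456, 0.235]
eef_rot: [0.068, 0.998, -0.009, 0.006]
contact_force: [-0.0, -0.4, -0.9]
opening: 0.515
finger_force: 20.0
```

```bash
python3 go.py .4977 .3032 .24 -8.2;  python3 -c "
from h import *
print(r.get_state()['q'].round(3))"
```

```text
t 15.62 p [ 0.369  -0.2456  0.235 ] turn [-0.0178  0.0139  0.0074] then shift [-0.0491  0.5616 -0.005 ] F [-0.  -0.4 -0.9] open 45.3 ff 19.999841451644897
[ 0.971  0.541 -0.757  2.094  0.599  0.711  1.255]
```

Request:
{"api": "servo_tool", "payload": {"translation": [[-0.001,0.02,-0.002],[-0.003,0.035,-0.003],[-0.004,0.047,0],[-0.004,0.047,0],[-0.004,0.047,0],[-0.004,0.047,0],[-0.004,0.047,0],[-0.004,0.047,0],[-0.004,0.047,0],[-0.004,0.047,0]], "turn": [[-0.018,0.014,0.007],[0,0,0],[0,0,0],[0,0,0],[0,0,0],[0,0,0],[0,0,0],[0,0,0],[0,0,0],[0,0,0]]}}

```text
clock: 16.88
tool_pos: [0.4655, 0.1787, 0.2401]
eef_rot: [0.071, 0.997, 0.0, -0.0]
contact_force: [1.1, 0.5, -0.9]
opening: 0.515
finger_force: 20.0
```

Request:
{"api": "servo_tool", "payload": {"translation": [[-0.004,0.047,0],[-0.004,0.04,0],[-0.003,0.03,0],[-0.002,0.014,0.04],[0,0,0.05],[0,0,0.04],[0,0,0.02],[0,0,0],[0,0,0]], "turn": [[0,0,0],[0,0,0],[0,0,0],[0,0,0],[0,0,0],[0,0,0],[0,0,0],[0,0,0],[0,0,0]]}}

```text
clock: 18.0
tool_pos: [0.4978, 0.3048, 0.0911]
eef_rot: [0.071, 0.997, 0.001, 0.001]
contact_force: [0.1, -0.9, -0.6]
opening: 0.513
finger_force: 20.0
```

```bash
python3 go.py .4977 .3032 .045 -8.2;  python3 -c "
from h import *
print(r.get_state()['q'].round(3))"
```

```text
t 18.0 p [0.4978 0.3048 0.0911] turn [0.0011 0.0014 0.0009] then shift [-0.0002 -0.0016  0.0461] F [ 0.1 -0.9 -0.6] open 45.2 ff 19.99971717596054
[-0.325  0.891 -0.537  1.797  0.713  0.655  0.145]
```

Request:
{"api": "servo_tool", "payload": {"translation": [[0,-0.001,0.025],[0,0,0.021],[0,0,0],[0,0,0],[0,0,0]], "turn": [[0,0,0],[0,0,0],[0,0,0],[0,0,0],[0,0,0]]}}

```text
clock: 18.62
tool_pos: [0.4985, 0.3032, 0.0456]
eef_rot: [0.071, 0.997, 0.001, 0.001]
contact_force: [-0.0, -0.0, -0.5]
opening: 0.515
finger_force: 20.0
```

```bash
python3 go.py .4977 .3032 .0126 -8.2; python3 - <<'E'
from m import *
s=snap("side")
cv2.imwrite("pics/p3.png",cv2.resize(s["img"][225:305,210:300,::-1],None,fx=6,fy=6,interpolation=cv2.INTER_CUBIC))
E
```

```text
t 18.62 p [0.4985 0.3032 0.0456] turn [0.0014 0.0027 0.0002] then shift [ 0.0008 -0.0001  0.033 ] F [-0.  -0.  -0.5] open 45.3 ff 19.999802112579346
```

View pics/p3.png

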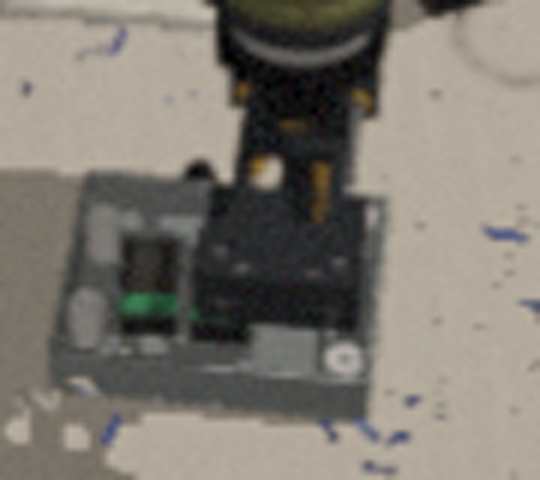

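The gripper is above the near lane and both placed batteries are undisturbed (green bands at (150,305) and (200,320)). I'll lower it.

Request:
{"api": "servo_tool", "payload": {"translation": [[0.0008,0,0.012],[0,0,0.01],[0,0,0.006],[0,0,0.003],[0,0,0],[0,0,0]], "turn": [[0,0.002,0],[0,0,0],[0,0,0],[0,0,0],[0,0,0],[0,0,0]]}}

```text
clock: 19.42
tool_pos: [0.4972, 0.3029, 0.0135]
eef_rot: [0.071, 0.997, 0.0, -0.0]
contact_force: [-0.2, -0.5, -0.2]
opening: 0.515
finger_force: 20.0
```

Request:
{"api": "servo_tool", "payload": {"translation": [[0,0,0.0012],[0,0,0.001],[0,0,0],[0,0,0]], "turn": [[0,0,0],[0,0,0],[0,0,0],[0,0,0]]}}

```text
clock: 19.92
tool_pos: [0.4973, 0.3029, 0.0122]
eef_rot: [0.071, 0.997, 0.0, 0.0]
contact_force: [-1.5, -1.0, 8.0]
opening: 0.516
finger_force: 20.0
```

Request:
{"api": "servo_tool", "payload": {"translation": [[0,0,0],[0,0,0],[0,0,0],[0,0,-0.01],[0,0,-0.03],[0,0,-0.06],[0,0,-0.06],[0,0,-0.06],[0,0,-0.01]], "turn": [[0,0,0],[0,0,0],[0,0,0],[0,0,0],[0,0,0],[0,0,0],[0,0,0],[0,0,0],[0,0,0]], "grip": 0.64}}

```text
clock: 21.05
tool_pos: [0.4986, 0.3047, 0.2461]
eef_rot: [0.071, 0.997, 0.003, 0.003]
contact_force: [-0.1, 1.2, -0.5]
opening: 0.641
finger_force: 0.0
```

```bash
python3 go.py .571 -.2845 .24 7.5; python3 - <<'E'
from m import *
import pickle
np.set_printoptions(precision=4,suppress=True)
for n in("top0","top1"):
    t=pickle.load(open(n+".pkl","rb"))
    im=cv2.resize(t["img"][155:215,318:378],None,fx=1,fy=1)
    # plate mask: grey darker than bench
    hsv=cv2.cvtColor(t["img"],cv2.COLOR_RGB2HSV);g=hsv[...,2].astype(int)
    m=((t["img"].max(2)<150)).astype(np.uint8);m[:155]=0;m[215:]=0;m[:,:318]=0;m[:,372:]=0
    c=max(cv2.findContours(m,0,2)[0],key=cv2.contourArea);c=c[:,0]
    P=np.array([onz(t,q,.003)[:2] for q in c.astype(float)])
    print(n,cv2.contourArea(c),cv2.minAreaRect((P*1000).astype(np.float32)))
    print([holes(t,np.array([.571,-.286]),np.radians(a),.002) for a in(5,9)])
for n in("top0","side0","top1","side1"):
    t=pickle.load(open(n+".pkl","rb"));p=pts(t,np.array([.571,-.284]),.05,.033,.046)[:,:3]
    d,V=np.linalg.eigh(np.cov(p[:,:2].T));ax=V[:,1]*np.sign(V[0,1]);e=(p[:,:2]-p[:,:2].mean(0))@V
    print(n,p.mean(0),np.degrees(np.arctan2(ax[1],ax[0])),cv2.minAreaRect((p[:,:2]*1000).astype(np.float32)))
E
```

```text
t 21.05 p [0.4986 0.3047 0.2461] turn [ 0.0053  0.0057 -0.2736] then shift [ 0.0051 -0.5936  0.0061] F [-0.1  1.2 -0.5] open 56.4 ff 0.0
top0 1426.0 ((571.5814208984375, -284.21490478515625), (149.69073486328125, 111.71627807617188), 7.033199310302734)
[(array([ 0.5713, -0.2833]), np.float64(0.10261360803771588), np.float64(0.00142810345163219)), (array([ 0.5712, -0.2859]), np.float64(0.1512746668063756), np.float64(0.0018752712349670575))]
top1 1406.5 ((571.9642333984375, -284.39813232421875), (149.1057891845703, 110.9798355102539), 7.208400726318359)
[(array([ 0.5713, -0.2833]), np.float64(0.1019488045041301), np.float64(0.0014619525221688523)), (array([ 0.5713, -0.2859]), np.float64(0.15117362554514324), np.float64(0.0019144237869387903))]
top0 [ 0.5693 -0.2842  0.0379] 6.283518948182204 ((569.255859375, -284.7287292480469), (82.22125244140625, 12.819416046142578), 6.741525650024414)
side0 [ 0.5701 -0.2815  0.0395] 8.52694053417694 ((570.2630004882812, -283.0709228515625), (83.46563720703125, 17.943254470825195), 11.009639739990234)
top1 [ 0.5699 -0.2838  0.0386] 6.890424712502114 ((568.6494140625, -284.55584716796875), (82.24214935302734, 13.317747116088867), 7.517688751220703)
side1 [ 0.5704 -0.283   0.0386] 6.989150826746272 ((569.4912719726562, -283.4386901855469), (84.42394256591797, 21.52229881286621), 5.064283847808838)
```

Request:
{"api": "servo_tool", "payload": {"translation": [[0,0,0],[0,0,0],[0.0,-0.03,0],[0.0,-0.045,0],[0.001,-0.05,0],[0.001,-0.05,0],[0.001,-0.05,0],[0.001,-0.05,0],[0.001,-0.05,0],[0.001,-0.05,0]], "turn": [[0.003,0.003,-0.133],[0,0,-0.133],[0,0,0],[0,0,0],[0,0,0],[0,0,0],[0,0,0],[0,0,0],[0,0,0],[0,0,0]], "grip": 0.7}}

```text
clock: 22.3
tool_pos: [0.5367, -0.072, 0.2414]
eef_rot: [-0.062, 0.998, -0.001, -0.003]
contact_force: [0.6, 0.9, -0.2]
opening: 0.701
finger_force: 0.0
```

Request:
{"api": "servo_tool", "payload": {"translation": [[0.0,-0.05,0],[0.0,-0.05,0],[0.0,-0.05,0],[0.0,-0.04,0.0],[0,-0.02,0.04],[0,-0.01,0.05],[0,0,0.05],[0,0,0],[0,0,0]], "turn": [[0,0,0],[0,0,0],[0,0,0],[0,0,0],[0,0,0],[0,0,0],[0,0,0],[0,0,0],[0,0,0]]}}

```text
clock: 23.42
tool_pos: [0.5649, -0.2884, 0.104]
eef_rot: [-0.062, 0.998, -0.001, -0.001]
contact_force: [-0.4, -0.1, 0.4]
opening: 0.696
finger_force: 0.0
```

```bash
python3 go.py .5708 -.284 .06 7.1; python3 - <<'E'
from m import *
s=snap("side");t=snap("top")
a=cv2.resize(s["img"][235:305,210:290,::-1],None,fx=5,fy=5,interpolation=cv2.INTER_CUBIC)
b=cv2.resize(t["img"][145:215,130:210,::-1],None,fx=5,fy=5,interpolation=cv2.INTER_CUBIC)
cv2.imwrite("pics/p4.png",np.hstack([a,b]))
E
```

```text
t 23.43 p [ 0.5649 -0.2884  0.104 ] turn [-0.0024 -0.0025 -0.0001] then shift [-0.0064  0.0037  0.044 ] F [-0.4 -0.1  0.4] open 61.2 ff 0.0
```

View pics/p4.png

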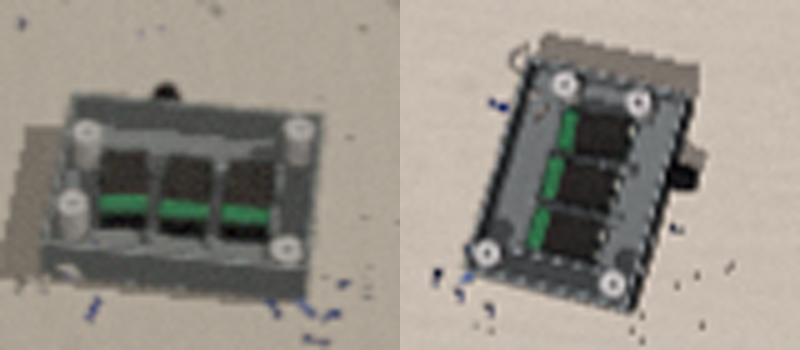

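All three batteries lie flat in line, with green bands at (124,205), (184,210) and (245,215) in the side view and terminals towards the gland. Next is the cover.

Request:
{"api": "servo_tool", "payload": {"translation": [[-0.006,0.003,0.02],[0,0,0.024],[0,0,0],[0,0,0],[0,0,0]], "turn": [[-0.001,-0.001,0],[0,0,0],[0,0,0],[0,0,0],[0,0,0]]}}

```text
clock: 24.15
tool_pos: [0.5697, -0.2854, 0.059]
eef_rot: [-0.062, 0.998, -0.001, -0.001]
contact_force: [-0.2, -0.1, -0.0]
opening: 0.701
finger_force: 0.0
```

```bash
python3 go.py .5708 -.284 .015 7.1
```

```text
t 24.15 p [ 0.5697 -0.2854  0.059 ] turn [-0.0017 -0.0024 -0.0008] then shift [-0.0012  0.0012  0.044 ] F [-0.2 -0.1 -0. ] open 61.7 ff 0.0
```

Request:
{"api": "servo_tool", "payload": {"translation": [[-0.001,0.001,0.018],[0,0,0.016],[0,0,0.01],[0,0,0],[0,0,0]], "turn": [[-0.0017,-0.0024,0],[0,0,0],[0,0,0],[0,0,0],[0,0,0]]}}

```text
clock: 24.78
tool_pos: [0.5704, -0.2841, 0.0147]
eef_rot: [-0.062, 0.998, 0.0, -0.0]
contact_force: [0.3, -0.2, 0.8]
opening: 0.696
finger_force: 0.0
```

Request:
{"api": "servo_tool", "payload": {"translation": [[0,0,0],[0,0,0],[0,0,0],[0,0,0],[0,0,0],[0,0,0],[0,0,0],[0,0,0]], "turn": [[0,0,0],[0,0,0],[0,0,0],[0,0,0],[0,0,0],[0,0,0],[0,0,0],[0,0,0]], "grip": 0.05, "grip_force": 50}}

```text
clock: 25.78
tool_pos: [0.5701, -0.2843, 0.0145]
eef_rot: [-0.062, 0.998, 0.0, -0.0]
contact_force: [-0.4, -0.4, -0.3]
opening: 0.121
finger_force: 50.0
```

```bash
python3 go.py .5708 -.284 .25 7.1
```

```text
t 25.77 p [ 0.5701 -0.2843  0.0145] turn [ 0.0002 -0.001  -0.0007] then shift [-7.000e-04  2.000e-04 -2.355e-01] F [-0.4 -0.4 -0.3] open 10.7 ff 49.99973215162754
```

Request:
{"api": "servo_tool", "payload": {"translation": [[0,0,-0.01],[0,0,-0.03],[0,0,-0.03],[0,0,0],[0,0,0]], "turn": [[0,0,0],[0,0,0],[0,0,0],[0,0,0],[0,0,0]]}}

```text
clock: 26.4
tool_pos: [0.5694, -0.2843, 0.0837]
eef_rot: [-0.062, 0.998, 0.0, -0.001]
contact_force: [-0.8, -0.3, -2.3]
opening: 0.121
finger_force: 50.0
```

```bash
python3 go.py .5312 .2969 .25 -8.2; python3 - <<'E'
from m import *
import pickle
s=snap("side");t=snap("top");pickle.dump(s,open("side3.pkl","wb"))
a=cv2.resize(s["img"][110:190,190:280,::-1],None,fx=4,fy=4,interpolation=cv2.INTER_CUBIC)
b=cv2.resize(t["img"][130:230,300:390,::-1],None,fx=3.2,fy=3.2,interpolation=cv2.INTER_CUBIC)
cv2.imwrite("pics/p5.png",np.hstack([a,b[:320]]))
E
```

```text
t 26.4 p [ 0.5694 -0.2843  0.0837] turn [ 2.000e-04 -2.600e-03  2.664e-01] then shift [ 0.1207  0.5698 -0.1663] F [-0.8 -0.3 -2.3] open 10.7 ff 49.99929942190647
```

View pics/p5.png

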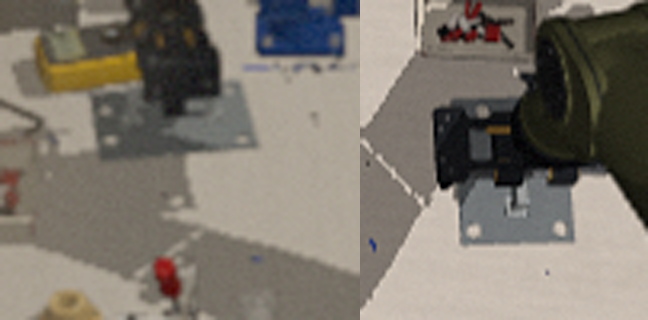

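The cover is held level: its plate spans (95–255, 85–155) in the side view and nothing else has moved. I'll lift it and carry it over the clamp.

Request:
{"api": "servo_tool", "payload": {"translation": [[0,0,-0.03],[0,0,-0.045],[0,0,-0.045],[0,0,-0.035],[0,0,-0.015],[0,0,0],[0,0,0],[0,0,0]], "turn": [[0,0,0],[0,0,0],[0,0,0.06],[0,0,0.08],[0,0,0.08],[0,0,0.046],[0,0,0],[0,0,0]]}}

```text
clock: 27.5
tool_pos: [0.5699, -0.2842, 0.2535]
eef_rot: [0.071, 0.997, 0.0, -0.001]
contact_force: [0.5, -0.4, -2.5]
opening: 0.118
finger_force: 50.0
```

```bash
python3 go.py .5312 .2969 .25 -8.2; python3 -c "
from h import *
print(r.get_state()['q'].round(3))"
```

```text
t 27.5 p [ 0.5699 -0.2842  0.2535] turn [ 0.0004 -0.0027  0.0013] then shift [0.1212 0.5696 0.0035] F [ 0.5 -0.4 -2.5] open 10.4 ff 49.9992772936821
[ 0.775  0.777 -0.752  1.49   0.566  1.103  1.335]
```

Request:
{"api": "servo_tool", "payload": {"translation": [[0.004,0.019,0],[0.007,0.033,0],[0.009,0.042,0],[0.009,0.042,0],[0.009,0.042,0],[0.009,0.042,0],[0.009,0.042,0],[0.009,0.042,0],[0.009,0.042,0],[0.009,0.042,0]], "turn": [[0,-0.0015,0.001],[0,0,0],[0,0,0],[0,0,0],[0,0,0],[0,0,0],[0,0,0],[0,0,0],[0,0,0],[0,0,0]]}}

```text
clock: 28.75
tool_pos: [0.5424, 0.1144, 0.2545]
eef_rot: [0.071, 0.997, 0.0, -0.0]
contact_force: [0.3, 1.0, -1.7]
opening: 0.122
finger_force: 50.0
```

Request:
{"api": "servo_tool", "payload": {"translation": [[0.009,0.042,0],[0.009,0.042,0],[0.008,0.036,0],[0.007,0.032,0],[0.004,0.02,0.01],[0.0015,0.0095,0.02],[0,0,0.03],[0,0,0.03],[0,0,0.02],[0,0,0]], "turn": [[0,0,0],[0,0,0],[0,0,0],[0,0,0],[0,0,0],[0,0,0],[0,0,0],[0,0,0],[0,0,0],[0,0,0]]}}

```text
clock: 30.0
tool_pos: [0.5306, 0.2957, 0.1427]
eef_rot: [0.072, 0.997, -0.001, -0.001]
contact_force: [0.5, 0.8, -1.3]
opening: 0.12
finger_force: 50.0
```

Request:
{"api": "servo_tool", "payload": {"translation": [[0,0,0],[0,0,0]], "turn": [[0,0,0],[0,0,0]]}}

```text
clock: 30.25
tool_pos: [0.5323, 0.2973, 0.1457]
eef_rot: [0.072, 0.997, 0.001, 0.001]
contact_force: [-0.1, -0.2, -1.8]
opening: 0.122
finger_force: 50.0
```

```bash
python3 go.py .5312 .2969 .0675 -8.2
```

```text
t 30.25 p [0.5323 0.2973 0.1457] turn [ 0.0017  0.0021 -0.0008] then shift [ 0.0011 -0.0006  0.0782] F [-0.1 -0.2 -1.8] open 10.7 ff 49.9992623180151
```

```bash
python3 - <<'E'
from m import *
np.set_printoptions(precision=4,suppress=True)
s=snap("side");t=snap("top")
p0=r.get_state()["tool_pos"];zt=p0[2]-.0145+.004
for c in(t,s):
    p=pts(c,p0[:2],.13,zt-.008,zt+.008)
    if len(p)<30: print(len(p));continue
    q=p[:,:3];k=(p[:,3:].max(1)-p[:,3:].min(1)<35);q=q[k]
    A=np.c_[q[:,:2]-p0[:2],np.ones(len(q))];print(len(q),"plane",np.linalg.lstsq(A,q[:,2],rcond=None)[0],zt,cv2.minAreaRect((q[:,:2]*1000).astype(np.float32)))
x,y=proj(s,p0).astype(int)
print(x,y)
a=cv2.resize(s["img"][y-50:y+70,x-65:x+65,::-1],None,fx=5,fy=5,interpolation=cv2.INTER_CUBIC)
cv2.imwrite("pics/p6.png",a)
E
```

```text
489 plane [ 0.0065 -0.0018  0.1346] 0.13493691776435182 ((490.1675109863281, 303.4204406738281), (107.1174545288086, 61.342796325683594), 81.75878143310547)
1117 plane [ 0.0006 -0.0028  0.1364] 0.13493691776435182 ((532.53662109375, 298.2610778808594), (113.78211975097656, 147.37477111816406), 82.11864471435547)
246 242
```

View pics/p6.png

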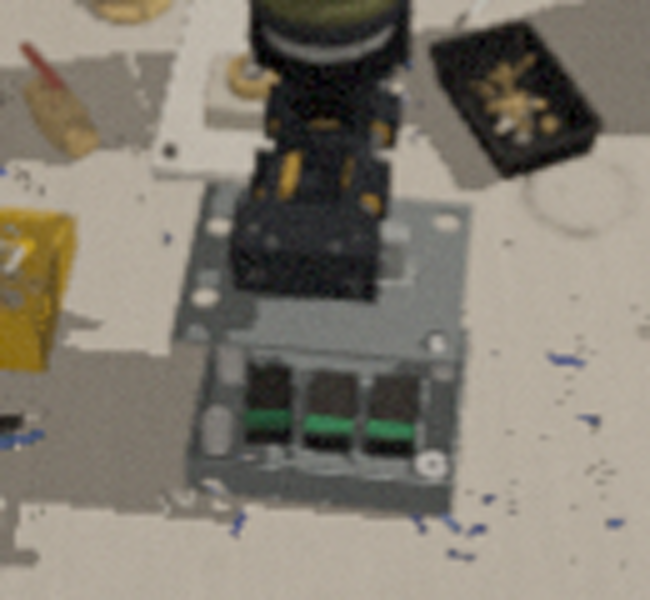

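The picture shows the cover level above the box, holes visible at (218,227), (205,297), (446,222) and (436,342). The wide pair is on the robot's side, as on the box. I'll fit the holes, then lower.

```bash
python3 - <<'E'
from m import *
np.set_printoptions(precision=4,suppress=True)
s=snap("side");st=r.get_state();p0=st["tool_pos"];z=p0[2]-.0145+.003;x,y=246,242
# pixel seeds from view
sd=[(436,342),(446,222),(205,297),(218,227)]
Q=[]
for u,v in sd:
    w,c=blob(s,np.array([u/5+x-65-.4,v/5+y-50-.4]),z,3);Q.append(w);print(c,w)
print(p0,rigid(H,Q))
E
```

```text
[268.0675 260.4356] [0.4779 0.3486 0.1338]
[269.8259 236.0891] [0.4682 0.2652 0.1338]
[221.5659 250.8663] [0.5963 0.3136 0.1338]
[224.5368 236.6894] [0.5894 0.2641 0.1338]
[0.5321 0.297  0.1453] (array([0.533 , 0.2979]), np.float64(-0.14305156379865286), np.float64(0.0016216949829216953))
```

Request:
{"api": "servo_tool", "payload": {"translation": [[0,0,0.015],[0,0,0.02],[0,0,0.015],[0,0,0.005],[0,0,0],[0,0,0],[0,0,0]], "turn": [[0,0,0],[0,0,0],[0,0,0],[0,0,0],[0,0,0],[0,0,0],[0,0,0]]}}

```text
clock: 31.28
tool_pos: [0.5321, 0.2971, 0.0901]
eef_rot: [0.072, 0.997, 0.0, 0.001]
contact_force: [0.6, 0.3, -1.6]
opening: 0.122
finger_force: 50.0
```

```bash
python3 go.py .5312 .2969 .0672 -8.2
```

```text
t 31.27 p [0.5321 0.2971 0.0901] turn [ 0.0009  0.0014 -0.0007] then shift [ 0.0009 -0.0003  0.0229] F [ 0.6  0.3 -1.6] open 10.7 ff 49.99936401844025
```

Request:
{"api": "servo_tool", "payload": {"translation": [[0.0014,-0.0007,0.006],[0,0,0.01],[0,0,0.007],[0,0,0],[0,0,0],[0,0,0],[0,0,0]], "turn": [[0.001,0.0012,-0.0005],[0,0,0],[0,0,0],[0,0,0],[0,0,0],[0,0,0],[0,0,0]]}}

```text
clock: 32.15
tool_pos: [0.5304, 0.2964, 0.0668]
eef_rot: [0.072, 0.997, -0.0, -0.0]
contact_force: [0.3, -0.7, -1.8]
opening: 0.119
finger_force: 50.0
```

```bash
python3 go.py .5306 .2964 .067 -8.2; python3 - <<'E'
from m import *
np.set_printoptions(precision=4,suppress=True)
s=snap("side");p0=r.get_state()["tool_pos"];z=p0[2]-.0145+.003
print(holes(s,p0[:2]+.0009,-.143,z))
p=pts(s,p0[:2],.13,z-.007,z+.009);q=p[(p[:,3:].max(1)-p[:,3:].min(1)<35),:3]
A=np.c_[q[:,:2]-p0[:2],np.ones(len(q))];print(len(q),np.linalg.lstsq(A,q[:,2],rcond=None)[0],cv2.minAreaRect((q[:,:2]*1000).astype(np.float32)))
x,y=246,270
cv2.imwrite("pics/p7.png",cv2.resize(s["img"][y-60:y+50,x-65:x+65,::-1],None,fx=5,fy=5,interpolation=cv2.INTER_CUBIC))
E
```

```text
t 32.15 p [0.5304 0.2964 0.0668] turn [-0.0006 -0.0003 -0.0002] then shift [-0.0002  0.     -0.0002] F [ 0.3 -0.7 -1.8] open 10.4 ff 49.99926008284092
(array([ 2.0891, -1.9007]), np.float64(1.7921510064149135), np.float64(0.9465037283954647))
1003 [ 0.0003 -0.0089  0.0572] ((530.6232299804688, 297.0295104980469), (114.91265869140625, 147.65560913085938), 81.8183822631836)
```

View pics/p7.png

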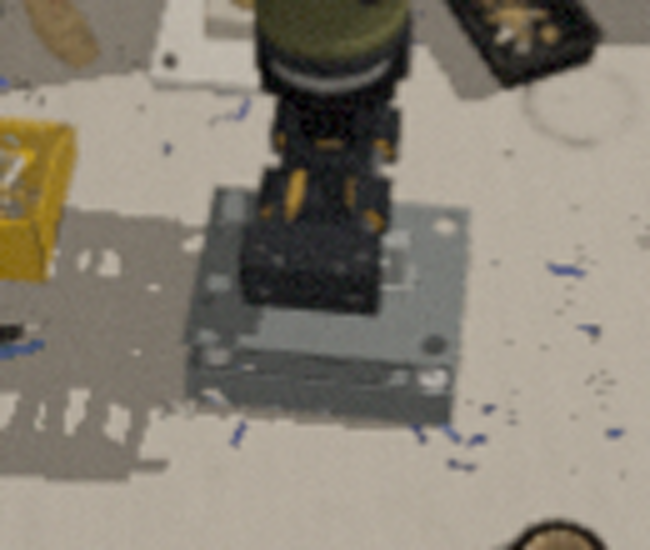

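The cover is held level about 2 cm above the rim and squared over the box, with its centre within about 1 mm of the box's by both the earlier hole fit and the plate outline. I'm handing it in.

```bash
python3 -c "
from h import *
print(r.finish_job())"
```

```text
the job is handed in; nothing more can be done
None
```

Both loose batteries lie flat in their lanes with terminals to the gland side, and the job is handed in with the cover held level about 2 cm above the rim, lined up with the box to within about 1 mm by camera measurement.

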